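# Put the refilled tape bin back in service

## Task

The bin with the rolls of tape has been refilled but still stands pulled out of the desk rack with its marker sticking out at the front. With the fingertips, flip its marker right over its hinge so that it lies flat back over the bin showing its other face, and push the bin fully home against the back of the rack. Only push: do not grip the marker, lift the bin or force anything, and leave the empty bin pulled out with its marker out, the pencil bin and the things beside the rack as they are.

Things in the scene. Friction and masses are not known exactly. Their poses are not given: they have to be found in the camera images.
- bin_tape: bin with rolls of tape (two of 94 mm, one of 52): open wooden bin, 160 mm deep, 120 wide, 95 high, 8 mm walls, loose (under 1 kg, slides at 2 to 6 N). Origin: centre of underside; x from front wall to back, z up; front face at x = -80 mm. A steel clip 46 mm wide sits on the front rim, 11 mm proud of the wall, 2 mm above it, legs 21 mm down
- marker_tape (a joint): flip marker of bin_tape: aluminium paddle 56 mm wide, 3 thick, hinged along the bin's y on the clip; solid from 8 mm to its free edge 60 mm from the hinge. 0 = level, sticking out in front (-x of the bin), bar face up; 1.57 upright; 3.14 = flipped, level over the bin's mouth, disc face up. Stops at 0 and 3.14. Stiff: stays where left, moves with about 0.4 N at the edge
- bin_empty: the bin with nothing in it: same bin and clip as bin_tape, same axes
- marker_empty (a joint): same flip marker on bin_empty: 0 = out in front, 3.14 = flipped back over the bin
- bin_pens: the bin filled with pencils: same bin and clip as bin_tape, same axes
- marker_pens (a joint): same flip marker on bin_pens: 0 = out in front, 3.14 = flipped back over the bin
- tape_hinge (a point): middle of the hinge line of marker_tape: on bin_tape 76 mm in front (-x) of its origin and 101 mm above its underside; axes as the bin; about 115 mm above the table
- tape_edge (a point): middle of the free edge of marker_tape, half-way through its thickness; turns with the marker (at 0 its axes are the bin's)
- bay_tape: cork floor of the tape bin's bay, top 14 mm above the table. Origin on its underside, mid-width, below where the bin's front face stands when home; x points to the back stop, z up. Fully home, back against the stop, the bin's origin is at x = +80 mm here; it starts 40 to 65 mm short. Dividers, tops 57 mm above the table, leave the bin 4 mm play each side
- rack: plywood desktop rack with three bays side by side, 136 mm apart; base 12 mm thick, 424 mm wide, running from 50 mm in front of the home line to 172 mm behind it; back stop 72 mm high. Origin under the middle of the home line of the bins' fronts, x into the rack. Fixed
- flask: black drinking flask with a loop on its cap, 88 mm across, 204 mm high, standing beside the rack; origin under its centre
- brush_jar: glass jar of brushes, 72 mm across, jar 95 mm high, brushes to about 205 mm; origin under its centre
- loose_roll: cardboard roll, 90 mm across, 60 mm hole, 30 mm high, lying flat on the table; origin under its centre
Things that resemble listed ones, but are neither listed nor needed, are in the scene too. Leave any purple look-alike of the bin_empty alone.

How it is judged:
By the outcome, as a careful person would: the job done as asked, in the order asked, and still so for the second after the job is handed in, with the robot touching nothing.
It also fails if it takes over 50 s, if anything falls off the work surface, if the arm or the gripper's body presses on something with over 40 N, if the wrist force passes 120 N, or if a joint passes its speed limit or range.

## Robot

A 6-joint arm with a two-finger parallel gripper is mounted at the origin on the work surface. World frame = base frame: x ahead of the robot, y to its left, z up, the work surface at z = 0. Lengths are in mm, angles in rad, forces in N, time in s.
With the tool pointing down it reaches from about 325 to 1000 mm from the base axis. Payload 5.1 kg.
Tool frame: the origin (TCP) lies midway between the tips of the shut fingers; the grasp point (between the pads) lies 19 mm behind it; z points along the fingers, y is the line along which they close (so a half turn about z gives the same grasp; the last joint's range is limited). The gripper opens to 85 mm and grips with 20 to 120 N. Pads are 22 mm wide; open, the fingers measure 114 mm over their backs; the gripper's body (76 mm by 85 mm) begins 54 mm behind the grasp point. The pads swing forward as they close: fully open they stand 13 mm farther back than shut.
Start: joints at [-1.414, 0.124, 1.65, -0, 1.367, -0.083], TCP at [154.348, -631.396, 231.322] pointing down, gripper open.
Joint ranges: [-2.61, 2.61], [-1.02, 2.33], [0.03, 2.71], [-1.35, 4.49], [0.32, 2.68], [-2.91, 2.91]. Speed limits (rad/s): [2.57, 2.57, 3.14, 3.14, 3.14, 3.14].

## Interface

Orientations are given as a 3x3 rotation matrix whose columns are the frame's x, y, z axes.
In Python, from workcell import r gives the robot as it stands. The module is installed in compiled form; this text tells all that it offers.
- The arm moves only by the tool apply_moves, never from a script. Its argument "steps" is a list of rows, each a list of 3 entries, a list of its own where there are three numbers: the shift along the tool's x, y, z scaled (see below), then the turn about the tool's z scaled (see below), then the closure, from 0 (fully open) to 1 (shut). In form: [[[x, y, z], twist, claw], ...]. A call has 1 to 8 rows; each row shifts and turns the commanded pose from where the row before left it, along the tool's axes as they then stand; what a row does not reach is not made up. The controller multiplies each number of a shift by 30 mm and each number of a turn by 0.08 rad. A row lasts 1/12 s, in which the tool goes at most 41.7 mm and 7.16 degrees, less where a joint would pass 70% of its speed; a pose out of reach is approached as far as the arm can. A call with a number of a shift or a turn outside -1 to 1 is refused whole. A call with a gripper value outside its range is refused whole. The fingers move at their own pace and stop on an object; "newtons" is the grip in N (left out, the last holds). Time passes only in rows, so rows that do not move let the fingers close. It gives the time, the measured TCP pose, the force, the opening and the grip force at its end, in the units of the state.
- r.read_state(): the state, without advancing time (a new reading comes with each control period).
- r.get_image(name): name is "side" or "top"; returns the picture (400x640x3 uint8, red, green, blue); there is no depth.
- r.camera_info(name): a dict with "fx", "fy", "cx", "cy" (pixels), "k1" (the pictures are not rectified: a ray, as slopes to the right and down, at radius r is drawn at 1 + k1 r^2 times it, then the intrinsics apply), "rvec" (rotation vector, rad) and "tvec" (3), from world to camera coordinates, as OpenCV has them. Camera axes: x right, y down, z forward; pixel columns grow to the right and rows downward; lengths in mm; the calibration is good to about 2 mm. A picture is of the moment at which its call begins. camera_info takes no time and is no camera call.
- r.sign_off(): hands the job in; it is judged then, once.
Trained networks look in the newest picture that a camera, given by its name, has taken for a name from the list of things; names that differ only in an ending like _2 or _b are one class to them, and where a whole thing is asked for, a point or a joint stands for the part that bears it (a point fixed in the world has none). Each returns a list of dicts, best first, with "confidence" (0 to 1); they miss things now and then, are a little off and sometimes report something else, mostly with a low value. They report only what shows in the picture. A call takes as long as a camera call. They do not tell look-alikes from the thing itself.
- r.cut_out(camera, thing): "region" (400x640 bool, what is visible of it) and "position" ([column, row] in pixels, amid what is visible of it).
The state is a dict: "t": time; "joints": joint angles; "qvel": joint speeds; "joint_torque": joint torques, N m; "eef_pos": TCP position; "orientation": TCP orientation; "wrist_force": force on the tool from outside, world axes, zero at the start; "wrist_torque": the same for the moment, N m; "gripper_width": finger opening in mm; "gripper_force": force on a finger pad.
Only numpy, scipy, OpenCV 4.12 (cv2) and the standard library are available. Lean on these libraries where they do the work, as an engineer would, in place of code of your own. Each camera call takes 0.05 s, during which the arm holds its last target. There are 200 camera calls.

## Working session

There is one attempt and no reset: what is moved stays moved. The work goes in short steps, Python scripts to look and compute and a tool call to move; the robot and the scene stay as the last step left them, time stands still between calls to the robot, and variables do not carry over. Pictures are saved under pics/ and viewed, at most 10 in all, crops included, and the job is handed in when it is done.

Besides the shell and the picture viewer there is one more tool, called in YAML: its name, and indented under it one key for each argument. apply_moves: Moves the arm, as the interface text tells. Its arguments: {"type":"object","properties":{"steps":{"type":"array"},"newtons":{"type":"number"}},"required":["steps"]}

```bash
mkdir -p pics; python3 - <<'E'
from workcell import r
import cv2,numpy as np
for c in("side","top"):
    im=r.get_image(c); cv2.imwrite(f"pics/{c}0.png",im[:,:,::-1])
    ci=r.camera_info(c); R=cv2.Rodrigues(np.array(ci["rvec"],float))[0]; print(c,ci, "pos",-R.T@np.array(ci["tvec"]).ravel())
    for n in("bin_tape","marker_tape","tape_hinge","tape_edge","bin_empty","bin_pens","rack","bay_tape"):
        print(n,[(round(d["confidence"],2),np.round(d["position"]).tolist(),int(d["region"].sum())) for d in r.cut_out(c,n)])
s=r.read_state();print(s)
E
```

```text
side {'fx': 387.8557417122326, 'fy': 387.8557417122326, 'cx': 317.38545759080523, 'cy': 203.9217611758481, 'k1': -0.06129262540714904, 'rvec': array([ 2.4527755 , -0.12032557,  0.03922436]), 'tvec': array([-527.55751353,   98.89027029, 1085.79415492])} pos [ 468.25546487 -659.99720037  901.21344732]
bin_tape [(0.61, [347.0, 158.0], 2429)]
marker_tape [(0.57, [316.0, 155.0], 287)]
tape_hinge [(0.94, [344.0, 157.0], 2334)]
tape_edge [(0.68, [314.0, 150.0], 239)]
bin_empty [(0.75, [268.0, 290.0], 4978), (0.74, [367.0, 233.0], 3940)]
bin_pens [(0.77, [380.0, 190.0], 2490), (0.64, [330.0, 231.0], 430)]
rack [(0.83, [401.0, 259.0], 2237)]
bay_tape [(0.74, [381.0, 191.0], 2472), (0.62, [389.0, 163.0], 93)]
top {'fx': 361.3641625613015, 'fy': 361.3641625613015, 'cx': 317.7062577840662, 'cy': 197.66010742933892, 'k1': 0.014728804516123952, 'rvec': array([ 2.15156448, -2.16699118,  0.09728781]), 'tvec': array([ 17.05286188, 548.34689417, 996.56443359])} pos [ 439.79171535   -2.91205728 1049.13800512]
bin_tape [(0.69, [259.0, 164.0], 3377)]
marker_tape [(0.92, [259.0, 198.0], 456)]
tape_hinge [
[... 491 characters left out ...]
8.26015116e-02]), 'qvel': array([ 0.00107354, -0.00024937,  0.00015828, -0.0006698 ,  0.00021961,
       -0.00140382]), 'joint_torque': array([ 3.30447501e-04, -4.23586535e+01, -3.65762687e+01, -7.40171708e-05,
        3.97941030e-04,  1.39073614e-05]), 'eef_pos': array([ 154.34189651, -631.39228636,  231.36105808]), 'orientation': array([[ 9.71386895e-01,  2.37502632e-01, -2.78406923e-06],
       [ 2.37502632e-01, -9.71386895e-01, -2.92525626e-05],
       [-9.65196896e-06,  2.77543321e-05, -1.00000000e+00]]), 'wrist_force': array([-0.33863879, -0.81584933,  0.33004088]), 'wrist_torque': array([ 0.02997254, -0.03199588, -0.02984716]), 'gripper_force': 0.0, 'gripper_width': 85.20872930373754}
```

View pics/top0.png

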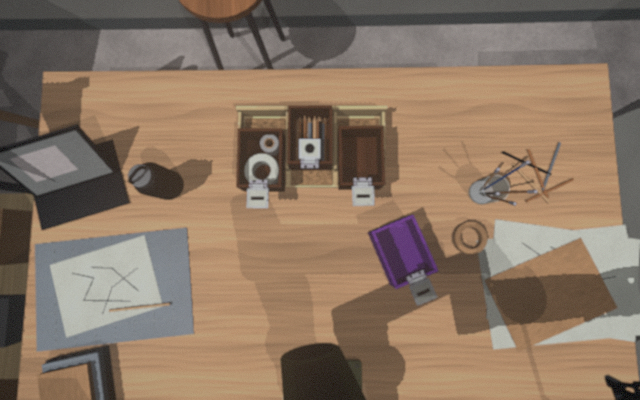

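View pics/side0.png

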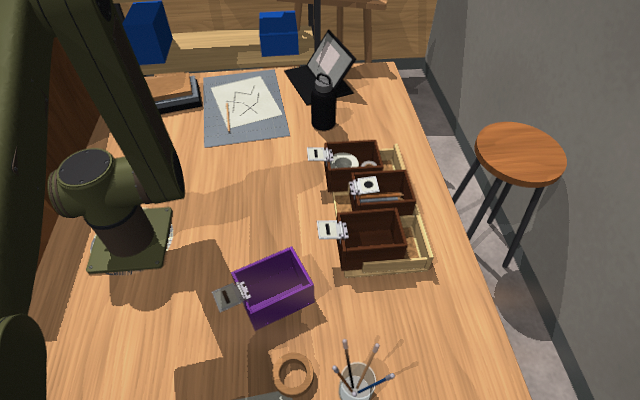

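The top picture shows the candidates: the tape bin at (259,164) with its marker out at (258,198), the pencil bin, home and flipped, at (311,136), the rack's empty bin at (361,160), and the purple look-alike at (409,255). Only the left bin holds rolls, so I choose the marker at (258,198). Next is a close, rectified crop.

```bash
cat > h.py <<'E'
from workcell import r
import cv2,numpy as np
def cam(c):
    ci=r.camera_info(c); R=cv2.Rodrigues(np.array(ci["rvec"],float))[0]
    return ci,R,np.array(ci["tvec"],float).ravel()
def proj(c,P):
    ci,R,t=cam(c); K=np.array([[ci["fx"],0,ci["cx"]],[0,ci["fy"],ci["cy"]],[0,0,1]])
    return cv2.projectPoints(np.array(P,float).reshape(-1,1,3),R,t,K,np.array([ci["k1"],0,0,0.]))[0].reshape(-1,2)
def rect(c,im,x0,x1,y0,y1,z,s):  # rows: x down from x1, cols: y left from y1
    xs=np.arange(x1,x0,-1/s); ys=np.arange(y1,y0,-1/s)
    X,Y=np.meshgrid(xs,ys,indexing="ij")
    m=proj(c,np.stack([X,Y,0*X+z],-1)).astype(np.float32).reshape(*X.shape,2)
    return cv2.remap(im,m[...,0],m[...,1],cv2.INTER_CUBIC)
def world(c,px,z):
    from scipy.optimize import fsolve
    return fsolve(lambda q:proj(c,[q[0],q[1],z])[0]-px,[500,100])
E
python3 - <<'E'
from h import *
im=r.get_image("top")
for p in [(258,198),(361,192),(240,110)]: print(world("top",p,115))
c=world("top",(258,180),110); print(c)
x0,y0=np.round(c/10)*10
o=rect("top",im,x0-130,x0+130,y0-130,y0+130,110,2.2)[:,:,::-1].copy()
for k in range(-120,130,20):
    a=int((130-k)*2.2); cv2.line(o,(0,a),(6,a),(0,255,0),1);cv2.line(o,(a,0),(a,6),(0,255,0),1)
    cv2.putText(o,str(int(x0+k)),(8,a+3),0,.3,(0,255,0));cv2.putText(o,str(int(y0+k)),(a-8,16),0,.3,(0,255,0))
cv2.imwrite("pics/crop1.png",o)
E
```

```text
[539.67434123 167.38827135]
[ 553.20608485 -100.82294024]
[776.74019343 218.14437069]
[587.88284736 168.83074276]
```

View pics/crop1.png

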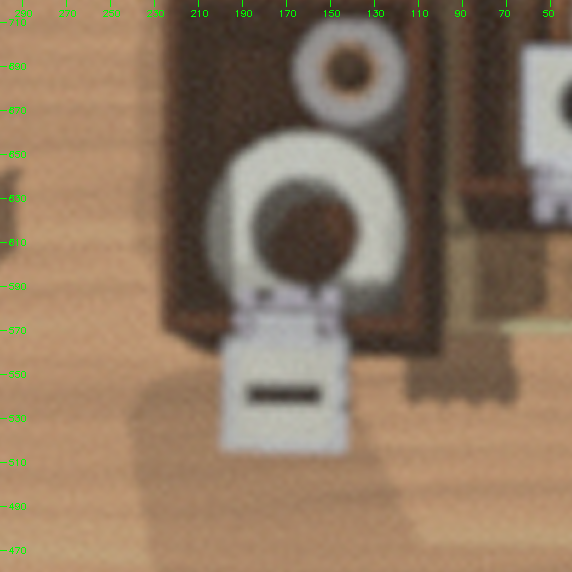

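The crop shows rolls of tape in the chosen bin. Its marker sticks out with the bar face up (crop columns 220–348, rows 338–452), which puts the edge near x≈515, y≈171. I'll refine that with a model fit.

```bash
cat > fit.py <<'E'
from h import *
from scipy.optimize import differential_evolution as DE
def seg(a,b,n=40): return np.linspace(a,b,n)
def T(P,p): # p = x,y,yaw ; local z relative table
    c,s=np.cos(p[2]),np.sin(p[2]); P=np.asarray(P,float)
    return np.c_[p[0]+c*P[:,0]-s*P[:,1],p[1]+s*P[:,0]+c*P[:,1],P[:,2]]
def segs_bin():
    z=109; S=[]
    S+=[seg((-80,60,z),(80,60,z)),seg((-80,-60,z),(80,-60,z)),seg((-80,60,z),(-80,25,z)),seg((-80,-60,z),(-80,-25,z)),
        seg((80,60,z),(80,-60,z)),seg((-72,52,z),(72,52,z)),seg((-72,-52,z),(72,-52,z)),seg((72,52,z),(72,-52,z))]
    return np.concatenate(S)
def segs_mark(phi=0):
    c,s=np.cos(phi),np.sin(phi); f=lambda d,y:(-76-d*c,y,115+d*s)
    return np.concatenate([seg(f(60,-28),f(60,28)),seg(f(8,28),f(60,28)),seg(f(8,-28),f(60,-28))])
def grad(c,im):
    g=cv2.GaussianBlur(cv2.cvtColor(im,cv2.COLOR_RGB2GRAY).astype(np.float32),(0,0),.8)
    m=np.hypot(cv2.Sobel(g,5,1,0),cv2.Sobel(g,5,0,1)); return np.minimum(m,120)
def sc(G,P):
    v=0
    for c,g in G.items():
        q=proj(c,P).astype(np.float32); v+=cv2.remap(g,q[:,0].copy(),q[:,1].copy(),cv2.INTER_LINEAR).mean()
    return -v
E
python3 - <<'E'
from fit import *
ims={c:r.get_image(c) for c in("top","side")}; G={c:grad(c,i) for c,i in ims.items()}
M,B=segs_mark(),segs_bin()
b=[(620,680),(145,190),(-.12,.12)]
for n,f,GG in [("both",lambda p:sc(G,T(M,p))+sc(G,T(B,p)),0),("mark",lambda p:sc(G,T(M,p)),0),("bin",lambda p:sc(G,T(B,p)),0),
  ("top",lambda p:sc({"top":G["top"]},T(M,p))+sc({"top":G["top"]},T(B,p)),0),("side",lambda p:sc({"side":G["side"]},T(M,p))+sc({"side":G["side"]},T(B,p)),0)]:
    o=DE(f,b,seed=1,maxiter=60); print(n,np.round(o.x,3),o.fun)
    if n=="both": p=o.x
be=[(600,690),(-130,-70),(-.12,.12)]
o=DE(lambda q:sc(G,T(M,q))+sc(G,T(B,q)),be,seed=1,maxiter=60);print("empty",o.x,o.fun)
bp=[(670,740),(0,70),(-.12,.12)]
o=DE(lambda q:sc(G,T(B,q))+sc(G,T(segs_mark(np.pi),q)),bp,seed=1,maxiter=60);print("pens",o.x,o.fun)
rk=np.concatenate([seg((172,212,72),(172,-212,72)),seg((-50,212,12),(-50,-212,12)),seg((-50,-212,12),(172,-212,12))])
o=DE(lambda q:sc(G,T(rk,q)),[(570,660),(0,70),(-.12,.12)],seed=1,maxiter=60);print("rack",o.x,o.fun)
tiles=[]
for c in ims:
    big=cv2.resize(ims[c][:,:,::-1],None,fx=4,fy=4,interpolation=cv2.INTER_CUBIC)
    for q in proj(c,np.r_[T(M,p),T(B,p)]): cv2.circle(big,tuple(np.int32((q+.5)*4)),1,(0,255,0),-1)
    u,v=np.int32(proj(c,[p[0]-40,p[1],100])[0]*4); tiles.append(big[max(v-240,0):v+240,u-200:u+200])
cv2.imwrite("pics/fit.png",np.hstack(tiles))
E
```

```text
both [ 6.51857e+02  1.69092e+02 -1.90000e-02] -391.7978210449219Traceback (most recent call last):
  File "<stdin>", line 7, in <module>
    return fun(*args, **kwargs)
    ret = solver.solve()
    next(self)
    ~~~~^^^^^^
    energy = self.func(parameters)
    return self.f(x, *self.args)
           ~~~~~~^^^^^^^^^^^^^^^
  File "<stdin>", line 5, in <lambda>
  File "fit.py", line 21, in sc
    q=proj(c,P).astype(np.float32); v+=cv2.remap(g,q[:,0].copy(),q[:,1].copy(),cv2.INTER_LINEAR).mean()
      ~~~~^^^^^
  File "h.py", line 7, in proj
    ci,R,t=cam(c); K=np.array([[ci["fx"],0,ci["cx"]],[0,ci["fy"],ci["cy"]],[0,0,1]])
           ~~~^^^
  File "h.py", line 4, in cam
    ci=r.camera_info(c); R=cv2.Rodrigues(np.array(ci["rvec"],float))[0]
ValueError: time passes only in moves, steps and waits
```

```bash
sed -i 's/^def cam/from functools import lru_cache\n@lru_cache\ndef cam/' h.py
python3 - <<'E'
from fit import *
ims={c:r.get_image(c) for c in("top","side")}; G={c:grad(c,i) for c,i in ims.items()}
np.savez("ims0.npz",**ims)
M,B=segs_mark(),segs_bin()
b=[(620,680),(145,190),(-.12,.12)]
for n,f in [("both",lambda p:sc(G,T(M,p))+sc(G,T(B,p))),("mark",lambda p:sc(G,T(M,p))),
  ("top",lambda p:sc({"top":G["top"]},T(M,p))+sc({"top":G["top"]},T(B,p))),("side",lambda p:sc({"side":G["side"]},T(M,p))+sc({"side":G["side"]},T(B,p)))]:
    o=DE(f,b,seed=1,maxiter=40); print(n,np.round(o.x,3),o.fun)
    if n=="both": p=o.x
be=[(600,690),(-130,-70),(-.12,.12)]
o=DE(lambda q:sc(G,T(M,q))+sc(G,T(B,q)),be,seed=1,maxiter=40);print("empty",o.x,o.fun)
bp=[(670,740),(0,70),(-.12,.12)]
o=DE(lambda q:sc(G,T(B,q))+sc(G,T(segs_mark(np.pi),q)),bp,seed=1,maxiter=40);print("pens",o.x,o.fun)
rk=np.concatenate([seg((172,212,72),(172,-212,72)),seg((-50,212,12),(-50,-212,12)),seg((-50,-212,12),(172,-212,12))])
o=DE(lambda q:sc(G,T(rk,q)),[(570,660),(0,70),(-.12,.12)],seed=1,maxiter=40);print("rack",o.x,o.fun)
tiles=[]
for c in ims:
    big=cv2.resize(ims[c][:,:,::-1],None,fx=4,fy=4,interpolation=cv2.INTER_CUBIC)
    for q in proj(c,np.r_[T(M,p),T(B,p)]): cv2.circle(big,tuple(np.int32((q+.5)*4)),1,(0,255,0),-1)
    u,v=np.int32(proj(c,[p[0]-40,p[1],100])[0]*4); tiles.append(big[max(v-240,0):v+240,u-200:u+200])
cv2.imwrite("pics/fit.png",np.hstack(tiles))
E
```

```text
both [ 6.51941e+02  1.68950e+02 -2.10000e-02] -392.25457763671875
mark [ 6.71841e+02  1.62068e+02 -7.30000e-02] -220.1688995361328
top [ 6.49641e+02  1.69821e+02 -8.00000e-03] -184.8518829345703
side [ 6.52791e+02  1.67975e+02 -4.30000e-02] -217.71673583984375
empty [ 6.78646426e+02 -1.05184608e+02 -1.88928939e-02] -316.92315673828125
pens [ 7.13261994e+02  3.27155488e+01 -7.39588462e-03] -400.17376708984375
rack [6.27345793e+02 3.17845984e+01 2.17099111e-02] -151.3841552734375
```

View pics/fit.png

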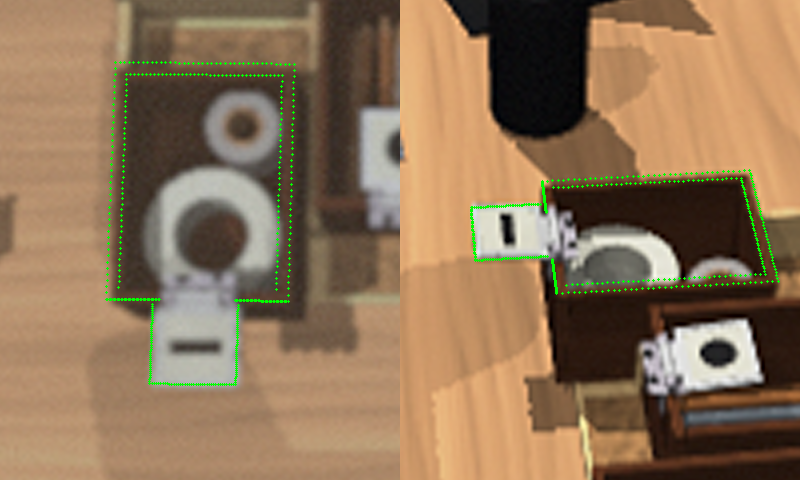

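The overlay matches the tape bin in both views. Its origin is about (651.5, 169) with yaw ≈ -0.015, so the hinge is at x≈575.5 and the marker edge at x≈515.5. The pencil bin gives a home position of x≈714. 

The tool stays vertical, so I'll press the shut fingertips lightly on the free edge from the front and lift it by friction, then push it over.

apply_moves:
  steps:
    - [[0,0,0],0.78,1]
    - [[0,0,0],0.78,1]
    - [[0,0,0],0.78,1]
    - [[0,0,0],0.78,1]
    - [[0.4,-1,0],0,1]
    - [[0.4,-1,0],0,1]
    - [[0.4,-1,0],0,1]
    - [[0.4,-1,0],0,1]
  newtons: 20

```text
t: 1.82
eef_pos: [203.7, -510.7, 231.1]
orientation: [[1.0, -0.01, 0.0], [-0.01, -1.0, 0.0], [0.0, -0.0, -1.0]]
wrist_force: [0.1, 0.5, 0.4]
gripper_width: 0.2
gripper_force: 0.0
```

apply_moves:
  steps:
    - [[0.4,-1,0],0,1]
    - [[0.4,-1,0],0,1]
    - [[0.4,-1,0],0,1]
    - [[0.4,-1,0],0,1]
    - [[0.4,-1,0],0,1]
    - [[0.4,-1,0],0,1]
    - [[0.4,-1,0],0,1]
    - [[0.4,-1,0],0,1]

```text
t: 2.48
eef_pos: [302.1, -271.4, 231.5]
orientation: [[1.0, -0.01, 0.001], [-0.01, -1.0, -0.001], [0.001, 0.001, -1.0]]
wrist_force: [0.2, -0.7, -0.0]
gripper_width: -0.1
gripper_force: 0.0
```

apply_moves:
  steps:
    - [[0.4,-1,0],0,1]
    - [[0.4,-1,0],0,1]
    - [[0.4,-1,0],0,1]
    - [[0.4,-1,0],0,1]
    - [[0.4,-1,0],0,1]
    - [[0.4,-1,0],0,1]
    - [[0.4,-1,0],0,1]
    - [[0.4,-1,0],0,1]

```text
t: 3.15
eef_pos: [400.6, -32.2, 231.7]
orientation: [[1.0, -0.01, 0.001], [-0.01, -1.0, -0.0], [0.001, 0.0, -1.0]]
wrist_force: [0.3, -1.0, 0.2]
gripper_width: 0.1
gripper_force: 0.0
```

apply_moves:
  steps:
    - [[0.3,-1,0],0,1]
    - [[0.3,-1,0],0,1]
    - [[0.3,-1,0],0,1]
    - [[0.3,-1,0],0,1]
    - [[0.3,-1,0],0,1]
    - [[0.3,-1,0],0,1]
    - [[0,0,0],0,1]
    - [[0,0,0],0,1]

```text
t: 3.82
eef_pos: [455.9, 146.8, 231.2]
orientation: [[1.0, -0.007, -0.001], [-0.007, -1.0, -0.0], [-0.001, 0.0, -1.0]]
wrist_force: [-0.7, -0.3, 0.5]
gripper_width: -0.0
gripper_force: 0.0
```

apply_moves:
  steps:
    - [[0,-0.4,1],0,1]
    - [[0,-0.4,1],0,1]
    - [[0,0,1],0,1]
    - [[0,0,1],0,1]
    - [[0,0,1],0,1]
    - [[0.5,0,0.2],0,1]
    - [[0.5,0,0],0,1]
    - [[0,0,0],0,1]

```text
t: 4.48
eef_pos: [487.5, 167.9, 74.9]
orientation: [[1.0, -0.012, 0.0], [-0.012, -1.0, -0.0], [0.0, 0.0, -1.0]]
wrist_force: [-0.2, -1.2, 0.6]
gripper_width: 0.1
gripper_force: 0.0
```

apply_moves:
  steps:
    - [[0.2,0,0],0,1]
    - [[0.1,0,0],0,1]
    - [[0.1,0,0],0,1]
    - [[0,0,0],0,1]
    - [[0,0,0],0,1]

```text
t: 4.9
eef_pos: [498.3, 169.2, 75.8]
orientation: [[1.0, -0.01, 0.001], [-0.01, -1.0, 0.0], [0.001, -0.0, -1.0]]
wrist_force: [-0.0, 0.1, -0.4]
gripper_width: -0.5
gripper_force: 0.0
```

```bash
python3 - <<'E'
from h import *
print(r.read_state()["wrist_force"])
im=r.get_image("side"); im2=r.get_image("top"); t=[]
for c,i in(("side",im),("top",im2)):
    u,v=np.int32(proj(c,[530,170,110])[0]); b=cv2.resize(i[max(v-55,0):v+55,u-65:u+65][:,:,::-1],None,fx=5,fy=5,interpolation=cv2.INTER_CUBIC)[:550]; t.append(b[:, 125:525])
    print(u,v)
cv2.imwrite("pics/c2.png",np.hstack(t))
E
```

```text
[-0.0362004   0.10481087 -0.35347024]
311 155
257 201
```

View pics/c2.png

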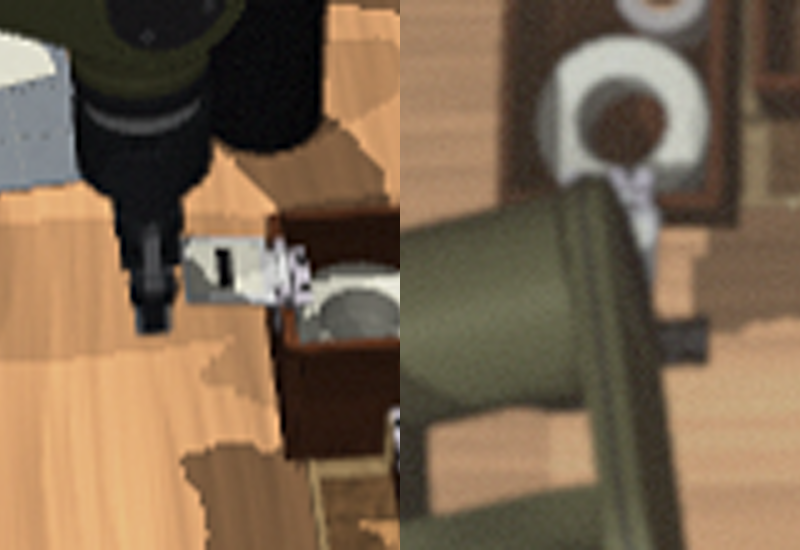

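The gap to the marker's edge is about 3 to 6 mm (left panel, finger at column 175, marker edge at column 183) and the marker is still level. I'll advance gently to contact.

apply_moves:
  steps:
    - [[0.06,0,0],0,1]
    - [[0.06,0,0],0,1]
    - [[0.05,0,0],0,1]
    - [[0,0,0],0,1]

```text
t: 5.33
eef_pos: [503.2, 169.3, 75.2]
orientation: [[1.0, -0.01, -0.001], [-0.01, -1.0, -0.0], [-0.001, 0.0, -1.0]]
wrist_force: [-0.8, -0.3, 0.2]
gripper_width: -0.0
gripper_force: 0.0
```

apply_moves:
  steps:
    - [[0.05,0,0],0,1]
    - [[0.05,0,0],0,1]
    - [[0,0,0],0,1]
    - [[0,0,0],0,1]

```text
t: 5.67
eef_pos: [506.0, 169.1, 75.0]
orientation: [[1.0, -0.01, -0.001], [-0.01, -1.0, -0.0], [-0.001, 0.0, -1.0]]
wrist_force: [-1.6, -0.1, -0.5]
gripper_width: 0.1
gripper_force: 0.0
```

apply_moves:
  steps:
    - [[0.03,0,-0.05],0,1]
    - [[0.03,0,-0.1],0,1]
    - [[0.02,0,-0.1],0,1]
    - [[0.02,0,-0.1],0,1]
    - [[0.02,0,-0.1],0,1]
    - [[0,0,0],0,1]

```text
t: 6.17
eef_pos: [510.9, 169.3, 90.2]
orientation: [[1.0, -0.01, 0.002], [-0.01, -1.0, 0.0], [0.002, -0.0, -1.0]]
wrist_force: [-2.0, 0.2, 0.7]
gripper_width: 0.2
gripper_force: 0.0
```

```bash
cat > snap.py <<'E'
from h import *
import sys
im=r.get_image("side"); u,v=311,155
b=cv2.resize(im[v-75:v+45,u-50:u+70][:,:,::-1],None,fx=5,fy=5,interpolation=cv2.INTER_CUBIC)
cv2.imwrite(sys.argv[1],b[:600,:600])
print([(round(d["confidence"],2),np.round(d["position"],1).tolist(),int(d["region"].sum())) for d in r.cut_out("side","marker_tape")])
E
python3 snap.py pics/c3.png
```

```text
[(0.51, [318.6, 153.3], 233), (0.37, [359.0, 380.7], 1466), (0.3, [367.5, 230.4], 3852)]
```

View pics/c3.png

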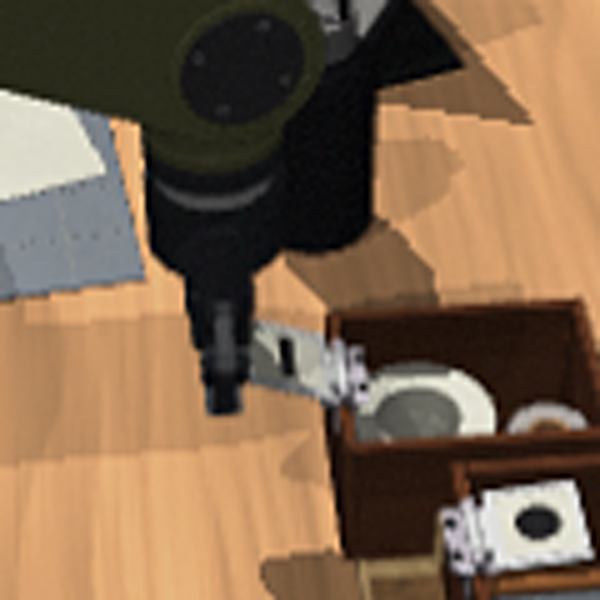

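The marker is being lifted: in the crop it rises from the clip at (350,370) to the fingertip at (250,345), about 15°. I'll continue along the arc.

apply_moves:
  steps:
    - [[0.07,0,-0.2],0,1]
    - [[0.09,0,-0.19],0,1]
    - [[0.11,0,-0.18],0,1]
    - [[0.12,0,-0.17],0,1]
    - [[0.14,0,-0.15],0,1]
    - [[0.15,0,-0.14],0,1]
    - [[0.17,0,-0.12],0,1]
    - [[0,0,0],0,1]

```text
t: 6.93
eef_pos: [537.2, 169.0, 124.7]
orientation: [[1.0, -0.01, 0.003], [-0.01, -1.0, 0.0], [0.003, -0.001, -1.0]]
wrist_force: [1.0, 0.1, 1.0]
gripper_width: 0.3
gripper_force: 0.0
```

```bash
python3 snap.py pics/c4.png
```

```text
[(0.44, [322.1, 149.6], 113)]
```

View pics/c4.png

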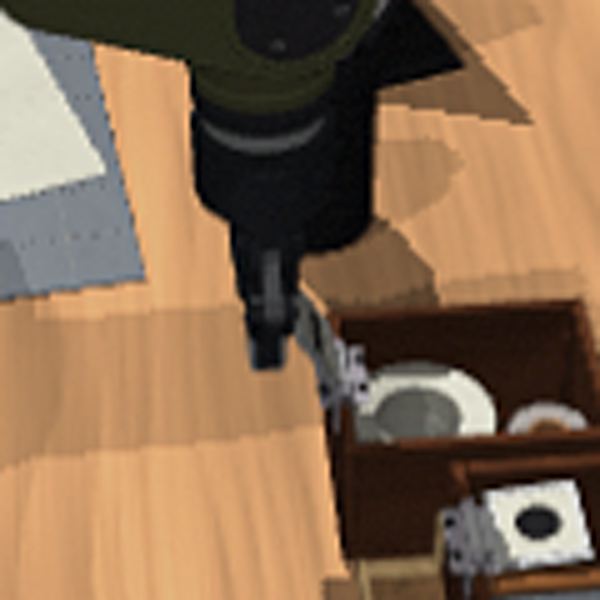

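The marker is now at about 55° (crop (315,340)) and the bin hasn't moved. I'll push it over upright.

apply_moves:
  steps:
    - [[0.22,0,-0.29],0,1]
    - [[0.22,0,-0.29],0,1]
    - [[0.22,0,-0.29],0,1]
    - [[0.22,0,-0.29],0,1]
    - [[0.28,0,0.02],0,1]
    - [[0.27,0,0.07],0,1]
    - [[0.25,0,0.12],0,1]
    - [[0.23,0,0.16],0,1]

```text
t: 7.7
eef_pos: [593.6, 168.3, 146.5]
orientation: [[1.0, -0.01, -0.0], [-0.01, -1.0, -0.0], [-0.0, 0.0, -1.0]]
wrist_force: [-0.5, -0.6, 0.1]
gripper_width: -0.0
gripper_force: 0.2
```

```bash
python3 snap.py pics/c5.png
```

```text
[(0.62, [316.4, 112.9], 583), (0.57, [337.0, 150.8], 143)]
```

View pics/c5.png

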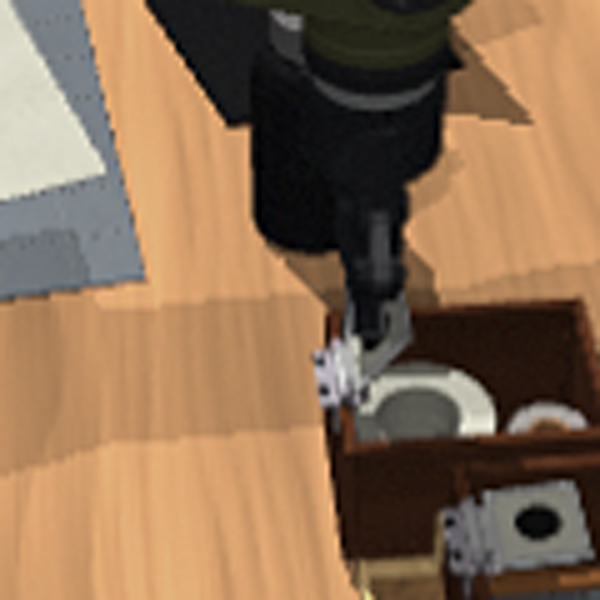

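The marker is past upright and leaning over the bin (crop (390,335)). Next I'll lower it onto its stop.

apply_moves:
  steps:
    - [[0.2,0,0.18],0,1]
    - [[0.15,0,0.22],0,1]
    - [[0.1,0,0.23],0,1]
    - [[0.06,0,0.24],0,1]
    - [[0,0,0.08],0,1]
    - [[0,0,0],0,1]

```text
t: 8.3
eef_pos: [607.5, 168.1, 117.3]
orientation: [[1.0, -0.01, -0.002], [-0.01, -1.0, -0.0], [-0.002, 0.0, -1.0]]
wrist_force: [-0.1, 0.6, 0.4]
gripper_width: -0.2
gripper_force: 0.0
```

apply_moves:
  steps:
    - [[0,0,0.06],0,1]
    - [[0,0,0],0,1]
    - [[0,0,0],0,1]

```text
t: 8.55
eef_pos: [607.9, 168.3, 116.9]
orientation: [[1.0, -0.01, 0.0], [-0.01, -1.0, 0.0], [0.0, -0.0, -1.0]]
wrist_force: [0.0, 0.1, -0.5]
gripper_width: 0.1
gripper_force: 0.0
```

apply_moves:
  steps:
    - [[0,0,0.06],0,1]
    - [[0,0,0],0,1]
    - [[0,0,0],0,1]

```text
t: 8.8
eef_pos: [608.2, 168.3, 116.5]
orientation: [[1.0, -0.01, 0.001], [-0.01, -1.0, 0.0], [0.001, -0.0, -1.0]]
wrist_force: [-2.4, -0.1, 6.1]
gripper_width: 0.0
gripper_force: 2.8
```

apply_moves:
  steps:
    - [[0,0,0.05],0,1]
    - [[0,0,0],0,1]
    - [[0,0,0],0,1]

```text
t: 9.05
eef_pos: [608.2, 168.3, 116.3]
orientation: [[1.0, -0.01, 0.0], [-0.01, -1.0, 0.0], [0.0, -0.0, -1.0]]
wrist_force: [-6.1, -1.4, 11.2]
gripper_width: 0.3
gripper_force: 5.6
```

The marker is on its stop: force rises at z≈116.4, which is the level height. I'll retreat and look.

apply_moves:
  steps:
    - [[0,0,-0.5],0,1]
    - [[0,0,-1],0,1]
    - [[-0.6,0,-0.5],0,1]
    - [[-1,0,0],0,1]
    - [[-1,0,0],0,0.27]
    - [[-0.9,0,0],0,0.27]
    - [[0,0,0],0,0.27]
    - [[0,0,0],0,0.27]

```text
t: 9.72
eef_pos: [502.1, 169.3, 173.5]
orientation: [[1.0, -0.009, 0.001], [-0.009, -1.0, 0.0], [0.001, -0.0, -1.0]]
wrist_force: [-0.1, -0.1, -0.3]
gripper_width: 48.1
gripper_force: 0.0
```

```bash
python3 - <<'E'
from fit import *
ims={"side":r.get_image("side")}; G={c:grad(c,i) for c,i in ims.items()}
M,B=segs_mark(np.pi),segs_bin()
o=DE(lambda p:sc(G,T(M,p))+sc(G,T(B,p)),[(630,720),(160,180),(-.05,.05)],seed=1,maxiter=40);print(o.x,o.fun)
im=ims["side"];b=cv2.resize(im[80:200,261:381][:,:,::-1],None,fx=5,fy=5,interpolation=cv2.INTER_CUBIC)
cv2.imwrite("pics/c6.png",b)
E
```

```text
[ 6.55568289e+02  1.67484425e+02 -9.21299893e-03] -221.92431640625
```

View pics/c6.png

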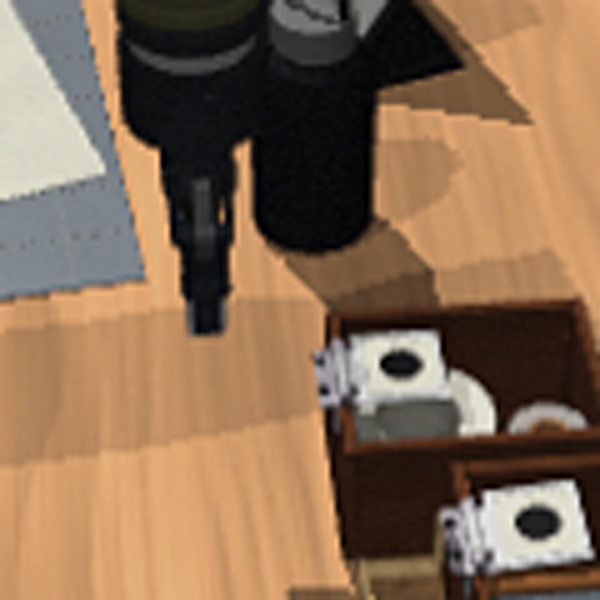

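The marker now lies flat over the bin with its disc face up (crop (400,362)). I'll lower the opened fingers so they straddle the clip, and push the front wall.

apply_moves:
  steps:
    - [[0,0,1],0,0.27]
    - [[0,0,1],0,0.27]
    - [[0,0,1],0,0.27]
    - [[0,0,0.85],0,0.27]
    - [[0.5,0,0],0,0.27]
    - [[0.5,0,0],0,0.27]
    - [[0.3,0,0],0,0.27]
    - [[0,0,0],0,0.27]

```text
t: 10.43
eef_pos: [545.0, 168.8, 58.5]
orientation: [[1.0, -0.011, 0.002], [-0.011, -1.0, 0.0], [0.002, -0.0, -1.0]]
wrist_force: [0.3, -0.6, 0.1]
gripper_width: 62.5
gripper_force: 0.0
```

apply_moves:
  steps:
    - [[0.2,0,0],0,0.27]
    - [[0.2,0,0],0,0.27]
    - [[0.2,0,0],0,0.27]
    - [[0.2,0,0],0,0.27]
    - [[0,0,0],0,0.27]

```text
t: 10.85
eef_pos: [566.9, 168.6, 58.2]
orientation: [[1.0, -0.01, 0.001], [-0.01, -1.0, 0.0], [0.001, -0.0, -1.0]]
wrist_force: [-0.7, -0.2, -0.4]
gripper_width: 62.3
gripper_force: 0.0
```

apply_moves:
  steps:
    - [[0.2,0,0],0,0.27]
    - [[0.2,0,0],0,0.27]
    - [[0.2,0,0],0,0.27]
    - [[0.2,0,0],0,0.27]
    - [[0,0,0],0,0.27]

```text
t: 11.27
eef_pos: [591.5, 168.3, 58.1]
orientation: [[1.0, -0.01, 0.002], [-0.01, -1.0, 0.0], [0.002, -0.0, -1.0]]
wrist_force: [0.1, 0.3, 0.6]
gripper_width: 62.3
gripper_force: 0.0
```

apply_moves:
  steps:
    - [[0.2,0,0],0,0.27]
    - [[0.2,0,0],0,0.27]
    - [[0.1,0,0],0,0.27]
    - [[0,0,0],0,0.27]

```text
t: 11.6
eef_pos: [606.1, 168.2, 58.1]
orientation: [[1.0, -0.01, 0.001], [-0.01, -1.0, 0.0], [0.001, -0.0, -1.0]]
wrist_force: [-0.0, -0.4, -0.6]
gripper_width: 62.5
gripper_force: 0.0
```

```bash
python3 - <<'E'
from h import *
im=r.get_image("side");b=cv2.resize(im[80:200,281:401][:,:,::-1],None,fx=5,fy=5,interpolation=cv2.INTER_CUBIC)
cv2.imwrite("pics/c7.png",b)
E
```

```text
(no output)
```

View pics/c7.png

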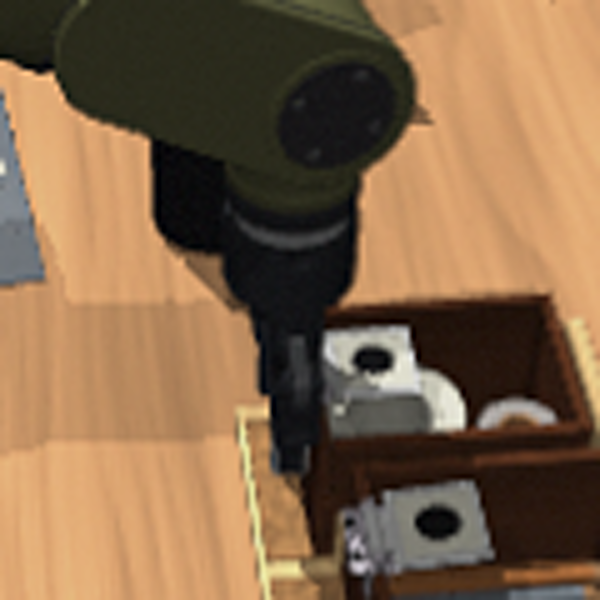

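The bin is sliding in straight with its marker still flat, roughly 17 mm short of home. I'll go on gently until the force rises.

apply_moves:
  steps:
    - [[0.12,0,0],0,0.27]
    - [[0.12,0,0],0,0.27]
    - [[0.12,0,0],0,0.27]
    - [[0,0,0],0,0.27]

```text
t: 11.98
eef_pos: [616.6, 168.1, 58.0]
orientation: [[1.0, -0.01, 0.001], [-0.01, -1.0, 0.0], [0.001, -0.0, -1.0]]
wrist_force: [-0.2, 0.4, 1.1]
gripper_width: 62.5
gripper_force: 0.0
```

apply_moves:
  steps:
    - [[0.08,0,0],0,0.27]
    - [[0.08,0,0],0,0.27]
    - [[0,0,0],0,0.27]
    - [[0,0,0],0,0.27]

```text
t: 12.32
eef_pos: [621.1, 168.1, 57.9]
orientation: [[1.0, -0.01, 0.001], [-0.01, -1.0, 0.0], [0.001, -0.0, -1.0]]
wrist_force: [0.4, -0.3, -0.9]
gripper_width: 62.1
gripper_force: 0.0
```

apply_moves:
  steps:
    - [[0.07,0,0],0,0.27]
    - [[0,0,0],0,0.27]
    - [[0,0,0],0,0.27]

```text
t: 12.57
eef_pos: [622.8, 168.0, 57.9]
orientation: [[1.0, -0.01, 0.0], [-0.01, -1.0, -0.0], [0.0, 0.0, -1.0]]
wrist_force: [-0.8, 0.5, -1.4]
gripper_width: 62.6
gripper_force: 0.0
```

apply_moves:
  steps:
    - [[0.07,0,0],0,0.27]
    - [[0,0,0],0,0.27]
    - [[0,0,0],0,0.27]

```text
t: 12.82
eef_pos: [622.7, 168.0, 57.1]
orientation: [[1.0, -0.01, -0.005], [-0.01, -1.0, -0.001], [-0.005, 0.001, -1.0]]
wrist_force: [-8.6, 0.4, 3.2]
gripper_width: 62.2
gripper_force: 0.0
```

apply_moves:
  steps:
    - [[0.05,0,0],0,0.27]
    - [[0,0,0],0,0.27]
    - [[0,0,0],0,0.27]

```text
t: 13.07
eef_pos: [622.5, 168.1, 56.4]
orientation: [[1.0, -0.01, -0.009], [-0.01, -1.0, -0.001], [-0.009, 0.001, -1.0]]
wrist_force: [-13.8, -0.3, 3.5]
gripper_width: 62.5
gripper_force: 0.0
```

apply_moves:
  steps:
    - [[-0.3,0,0],0,0.27]
    - [[-0.8,0,0],0,0.27]
    - [[-1,0,0],0,0.27]
    - [[-1,0,-0.3],0,0.27]
    - [[-1,0,-0.8],0,0.27]
    - [[-1,0,-1],0,0.27]
    - [[-1,0.5,-1],0,0.27]
    - [[0,0,0],0,0.27]

```text
t: 13.73
eef_pos: [446.5, 156.0, 155.7]
orientation: [[1.0, -0.009, 0.013], [-0.009, -1.0, 0.002], [0.013, -0.003, -1.0]]
wrist_force: [1.1, -0.1, 0.4]
gripper_width: 62.5
gripper_force: 0.0
```

```bash
python3 - <<'E'
from fit import *
ims={c:r.get_image(c) for c in("top","side")}; G={c:grad(c,i) for c,i in ims.items()}
M,B=segs_mark(np.pi),segs_bin()
for n,g in(("both",G),("side",{"side":G["side"]})):
  for nm,b,m in(("tape",[(680,740),(150,185),(-.05,.05)],M),("pens",[(680,740),(15,50),(-.05,.05)],M),("empty",[(600,720),(-120,-85),(-.05,.05)],segs_mark(0))):
    o=DE(lambda p:sc(g,T(m,p))+sc(g,T(B,p)),b,seed=1,maxiter=30);print(n,nm,np.round(o.x,3),o.fun)
E
```

```text
both tape [ 7.13604e+02  1.68640e+02 -5.00000e-03] -404.7236022949219
both pens [ 7.12681e+02  3.22100e+01 -1.30000e-02] -390.7926025390625
both empty [ 6.54477e+02 -1.04161e+02 -3.00000e-03] -329.06304931640625
side tape [7.20010e+02 1.66356e+02 1.20000e-02] -225.22280883789062
side pens [ 7.13713e+02  3.26420e+01 -1.50000e-02] -214.6062774658203
side empty [ 6.55458e+02 -1.04422e+02 -1.40000e-02] -190.53561401367188
```

The fit puts the tape bin at x=713.6, in line with the pencil bin at home, with its marker flipped. Nothing else was touched, so I'm handing in.

```bash
python3 -c "
from workcell import r
print(r.sign_off())"
```

```text
the job is handed in; nothing more can be done
None
```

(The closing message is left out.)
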